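# Shut and secure the roll-top disc box

### The job

We are about to start grinding, so shut the roll-top box of abrasive discs: roll its slatted cover all the way down by the knob, then swing the turn-button on the front sill fully across, so that its nose lies over the cover's metal lip and the cover cannot creep open. Leave the spanner and the tape measure in front of the box where they lie.

Things in the scene. Friction and masses are not known exactly. Their poses are not given: they have to be found in the camera images.
- roll_top: Fixed plywood roll-top box, 208 mm deep (x), 190 wide (y), 126 high, front to the robot (its -x). Origin on the bench, under the cover's track axis, mid-width. Two D-shaped side panels (radius 92 mm about the track axis, inner faces at y = +-83 mm) carry the track. In front a flat sill, top at z = 30 mm, runs from x = -138 mm to the cover. All x, y, z in these notes are in this box frame, mm.
- tambour (a joint): Angle of the slatted cover on its circular track (rad): 0 = fully down (shut), 1.047 = fully up; it grows as the cover rolls up and back over the top. The cover is a curved sheet of outer radius 85 mm that turns about the track axis (along y, through x = 0, z = 34). It stays where it is left; about 2 N along the track at the knob moves it.
- knob (a point): Centre of the round black knob in the middle of the cover's bottom rail: 27 mm across, standing 31 mm off the cover. It is 109 mm from the track axis, at the angle 0.349 rad + joint tambour above the horizontal, on the front side: with the cover shut at x = -102, y = 0, z = 71.
- lip (a point): Middle of the front edge of the metal lip along the cover's bottom edge (152 mm wide, 6 mm thick, moving with the cover). With the cover shut it lies just above the sill: front edge at x = -102, top at z = 36.5.
- turn_button (a joint): Heading of the turn-button (rad), a flat steel bar 44 x 15 x 5 mm, top at z = 44, that pivots flat on the sill about a screw at x = -124, y = -52. 1.57 = nose along the sill to the box's right (-y); above 1.2 it is clear of the cover; 0 = nose straight back (+x) over the lip, at its stop. About 1 N at the pin turns it; it stays put. It passes 2.5 mm above a shut lip; a raised lip blocks it.
- pin (a point): The upright round steel pin by which the turn-button is turned: 10 mm thick, standing on the bar 17 mm from the screw, from z = 44 to z = 69. This point is on its axis at z = 57. With a = joint turn_button it is at x = -124 + 17 cos(a), y = -52 - 17 sin(a).
- tape_measure: Loose yellow tape measure, 36 x 83 x 62 mm, standing on the bench in front of the box; origin at the centre of its underside. A bystander.
- spanner: Loose steel spanner, 27 x 185 x 8 mm, lying on the bench in front of the box; origin at the centre of its underside. A bystander.

How it is judged:
By the outcome, as a careful person would: the job done as asked, in the order asked, and still so for the second after the job is handed in, with the robot touching nothing.
It also fails if it takes over 43 s, if anything falls off the work surface, if the arm or the gripper's body presses on something with over 40 N, if the wrist force passes 120 N, or if a joint passes its speed limit or range.

### The arm

A 6-joint arm with a two-finger parallel gripper is mounted at the origin on a cart in front of the work surface, level with it; the furniture and walls round the work are solid. World frame = base frame: x ahead of the robot, y to its left, z up, the work surface at z = 0. Lengths are in m, angles in degrees, forces in N, time in s.
With the tool pointing down it reaches from about 0.25 to 0.775 m from the base axis. Payload 4 kg.
Tool frame: the origin (TCP) lies at the very end of the fingers, on their centre line; the grasp point (between the pads) lies 19 mm behind it; z points along the fingers, y is the line along which they close (so a half turn about z gives the same grasp; the last joint's range is limited). The gripper opens to 94 mm and grips with 3 to 60 N. Pads are 16 mm wide; open, the fingers measure 119 mm over their backs; the gripper's body (75 mm by 177 mm) begins 78 mm behind the grasp point.
Start: joints at [57.519, 4.996, 78.535, -0, 96.463, -5.907], TCP at [0.246, 0.492, 0.206] pointing down, gripper open.
Joint ranges: [-177.83, 177.83], [-43.37, 116.18], [15.69, 146.23], [-61.86, 241.86], [9.47, 152.12], [-147.06, 147.06]. Speed limits (degrees/s): [159.86, 159.86, 180, 180, 180, 180].

### API

Orientations are given as [roll, pitch, yaw] about the fixed x, y, z axes, in that order (R = Rz(yaw) Ry(pitch) Rx(roll)).
In Python, from cell import bot, hand, vision gives the robot as it stands. Calls block until the motion is done:
- bot.move_ptp(position, orientation): joint-space move of the TCP to a pose.
- bot.move_l(position, rotation=None, rate=0.15): straight line of the TCP; rotation=None keeps the orientation; rate is the mean speed in m/s.
- bot.goto_joints(angles): joint-space move.
- hand.gripper_to(opening): finger opening in m; the grip force is fixed at half the most; returns when the fingers have stopped.
- bot.hold(seconds).
- bot.inverse_kinematics(position, orientation): joint angles nearest the present ones, or None.
- vision.get_image(name): name is "side" or "top"; returns a dict with "img" (480x640x3 uint8, red, green, blue), "z_map" (480x640 float32, m along the optical axis (not along the pixel's ray), 0 where there is no reading), "camera_matrix" (3x3 intrinsics, pixels), "rvec" (rotation vector, rad) and "tvec" (3), from world to camera coordinates, as OpenCV has them. Camera axes: x right, y down, z forward; pixel columns grow to the right and rows downward; lengths in m; the calibration is good to about 2 mm. A picture is of the moment at which its call begins.
A pose or a line that the arm cannot do raises bot.MotionError and nothing moves.
- bot.hand_in(): hands the job in; it is judged then, once.
Trained networks look in the newest picture that a camera, given by its name, has taken for a name from the list of things; names that differ only in an ending like _2 or _b are one class to them, and where a whole thing is asked for, a point or a joint stands for the part that bears it (a point fixed in the world has none). Each returns a list of dicts, best first, with "confidence" (0 to 1); they miss things now and then, are a little off and sometimes report something else, mostly with a low value. They report only what shows in the picture. A call takes as long as a camera call.
- vision.look_for(camera, thing): "bbox" ([left, top, right, bottom] in pixels, round what is visible of it).
Readings, each from a call of its own:
- bot.get_clock(): time.
- bot.get_q(): joint angles.
- bot.get_qvel(): joint speeds.
- bot.get_tau(): joint torques, N m.
- bot.get_position(): TCP position.
- bot.get_ee_rot(): TCP orientation.
- bot.get_contact_force(): force on the tool from outside, world axes, zero at the start.
- bot.get_moment(): the same for the moment, N m.
- bot.get_grip_width(): finger opening in m.
- bot.get_finger_force(): force on a finger pad.
Only numpy, scipy, OpenCV 4.12 (cv2) and the standard library are available. Lean on these libraries where they do the work, as an engineer would, in place of code of your own. Each camera call takes 0.05 s, during which the arm holds its last target. There are 200 camera calls.

## Working session

There is one attempt and no reset: what is moved stays moved. The work goes in short steps, each a Python script; the robot and the scene stay as the last script left them, time stands still between calls to the robot, and variables do not carry over. Pictures are saved under pics/ and viewed, at most 10 in all, crops included, and the job is handed in when it is done.

```bash
mkdir -p pics; ls; python3 - <<'E'
from cell import bot,hand,vision
import cv2
for n in("top","side"):
    d=vision.get_image(n); cv2.imwrite(f"pics/{n}0.png",d["img"][:,:,::-1])
    print(n,d["camera_matrix"].tolist(),d["rvec"],d["tvec"])
    for t in("roll_top","tambour","knob","turn_button","pin","lip","tape_measure","spanner"):
        print(t,[(r["bbox"],round(r["confidence"],2)) for r in vision.look_for(n,t)[:2]])
print(bot.get_clock(),bot.get_ee_rot())
E
```

```text
cell.py
pics
top [[504.8835191691993, 0.0, 314.1983587728081], [0.0, 504.8835191691993, 235.20020451670774], [0.0, 0.0, 1.0]] [ 2.13633083 -2.1527988   0.20821042] [-0.01595342  0.47288311  0.84684956]
roll_top [([227.9, 123.1, 349.2, 257.4], 0.9)]
tambour [([236.8, 129.5, 336.2, 213.7], 0.67)]
knob [([236.9, 128.4, 336.5, 212.6], 0.81), ([315.0, 237.0, 339.9, 240.9], 0.55)]
turn_button [([313.4, 239.2, 342.9, 247.0], 0.66)]
pin [([316.0, 233.7, 340.1, 241.4], 0.72)]
lip [([238.7, 133.7, 337.8, 210.3], 0.69)]
tape_measure [([350.8, 288.1, 399.7, 313.6], 0.59)]
spanner [([210.1, 291.3, 314.8, 313.0], 0.73)]
side [[568.4225009175287, 0.0, 320.7592687420522], [0.0, 568.4225009175287, 249.89185068071808], [0.0, 0.0, 1.0]] [ 1.69853877  1.89319963 -0.75080985] [ 0.0461064  -0.28895149  1.20818536]
roll_top [([250.7, 245.7, 407.8, 391.0], 0.58)]
tambour [([262.6, 253.6, 393.0, 336.9], 0.59), ([279.3, 249.1, 299.8, 261.0], 0.2)]
knob [([264.0, 255.9, 393.7, 338.9], 0.95)]
turn_button []
pin []
lip [([265.1, 249.6, 393.3, 335.2], 0.89)]
tape_measure [([228.2, 198.1, 274.5, 236.7], 0.93)]
spanner [([316.3, 224.7, 423.6, 250.2], 0.88)]
0.9 [1.79995020e+02 1.22573535e-03 1.53425247e+02]
```

View pics/top0.png

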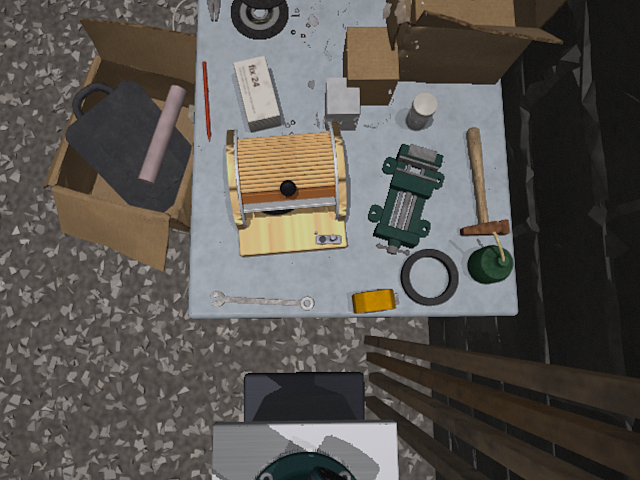

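View pics/side0.png

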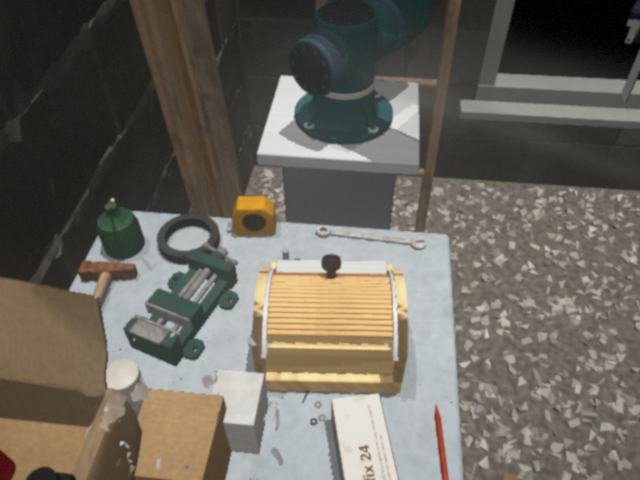

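Top view: knob at (288,188), turn-button at about (328,239) with its nose to the right (-y), cover raised. Tape measure is at (375,300) and spanner at (262,301), both well in front of the box. Next I get the box pose from the depth.

```bash
cat > h.py <<'E'
from cell import bot,hand,vision
import cv2,numpy as np
def cloud(n):
    d=vision.get_image(n);K=d["camera_matrix"];R=cv2.Rodrigues(np.array(d["rvec"],float))[0]
    z=d["z_map"];v,u=np.mgrid[:480,:640]
    c=np.dstack([(u-K[0,2])/K[0,0]*z,(v-K[1,2])/K[1,1]*z,z])-np.ravel(d["tvec"])
    P=c@R; P[z==0]=np.nan
    return d["img"],P
E
python3 - <<'E'
from h import *
im,P=cloud("top")
print("bench z",np.nanmedian(P[270:285,220:300,2]))
S=np.zeros((480,640),bool);S[205:262,225:355]=1
m=S&(abs(P[...,2]-.030)<.004)
pts=P[m][:,:2]; r=cv2.minAreaRect((pts*1000).astype(np.float32)); print("sill",len(pts),np.nanmedian(P[m][:,2]),r); print(cv2.boxPoints(r))
g=im.astype(int).sum(2)
k=(g<150)&S*0==1
k=np.zeros_like(S);k[175:202,275:302]=1;k&=g<130
q=P[k];q=q[~np.isnan(q[:,0])];v,u=np.nonzero(k);print("knob",len(q),u.mean(),v.mean(),np.median(q,0),q.max(0),q.min(0))
for a,b in((237,321),(239,334),(236,322),(240,322),(239,328)):print(a,b,P[a,b],im[a,b])
m=S&(P[...,2]>.04);m[:,:305]=0;m[:228]=0;m[:,345:]=0
v,u=np.nonzero(m);print(np.c_[u,v,np.round(P[m]*1000)][:80].astype(int).tolist())
c=cv2.resize(im[170:265,220:360],None,fx=5,fy=5,interpolation=cv2.INTER_CUBIC);cv2.imwrite("pics/c1.png",c[:,:,::-1])
# side panels' tops
m=np.zeros_like(S);m[120:225,222:355]=1;m&=P[...,2]>.1
pp=P[m];print("top",np.nanpercentile(pp,[1,50,99],axis=0))
for lo,hi in((222,300),(300,355)):
    mm=m.copy();mm[:,:lo]=0;mm[:,hi:]=0;print(np.nanmin(P[mm],0),np.nanmax(P[mm],0))
E
```

```text
bench z 0.0006440114994605567
sill 3859 0.03062508699606899 ((484.5260314941406, 19.85613250732422), (77.13280487060547, 189.45030212402344), 4.843896389007568)
[[438.09866  110.98637 ]
 [454.0961   -77.7873  ]
 [530.95337  -71.2741  ]
 [514.95593  117.499565]]
knob 209 287.7857142857143 188.1095238095238 [0.53245043 0.02379257 0.13589078] [0.55187729 0.03675335 0.14322899] [0.52106328 0.01114643 0.10170978]
237 321 [ 0.46808355 -0.03117352  0.04854997] [59 61 71]
239 334 [ 0.4607567  -0.05227658  0.07116717] [91 90 96]
236 322 [ 0.46963275 -0.03288554  0.04976737] [44 47 60]
240 322 [ 0.46294537 -0.03288991  0.04756827] [73 74 83]
239 328 [ 0.46512161 -0.0435214   0.04464911] [136 134 143]
[[315, 231, 480, -21, 42], [316, 231, 480, -23, 44], [315, 232, 478, -21, 45], [316, 232, 478, -23, 44], [317, 232, 477, -24, 45], [316, 233, 476, -23, 44], [317, 233, 476, -25, 41], [333, 234, 470, -51, 67], [331, 235, 468, -47, 71], [332, 235, 468, -49, 69], [333, 235, 468, -51, 68], [334, 235, 468, -52, 70], [335, 235, 468, -54, 67], [316, 236, 471, -23, 45], [317, 236, 471, -24, 43], [318, 236
[... 1245 characters left out ...]
238, 467, -23, 44], [317, 238, 467, -24, 45], [318, 238, 467, -26, 45], [319, 238, 467, -28, 47], [320, 238, 467, -29, 46], [321, 238, 466, -31, 49], [322, 238, 467, -33, 47], [323, 238, 466, -35, 49], [324, 238, 466, -36, 50], [325, 238, 466, -38, 48], [326, 238, 467, -40, 45], [327, 238, 467, -42, 46], [328, 238, 467, -44, 43], [329, 238, 467, -45, 46], [330, 238, 463, -46, 65], [331, 238, 463, -47, 68], [332, 238, 463, -49, 69]]
top [[ 0.50622672 -0.06595436  0.10045608]
 [ 0.57166876  0.02747345  0.11567932]
 [ 0.63808609  0.12152406  0.13706143]]
[0.50126684 0.00600212 0.10001446] [0.63982854 0.12704317 0.14322899]
[ 0.50914089 -0.07141323  0.10000604] [0.65795063 0.00494895 0.12946975]
```

View pics/c1.png

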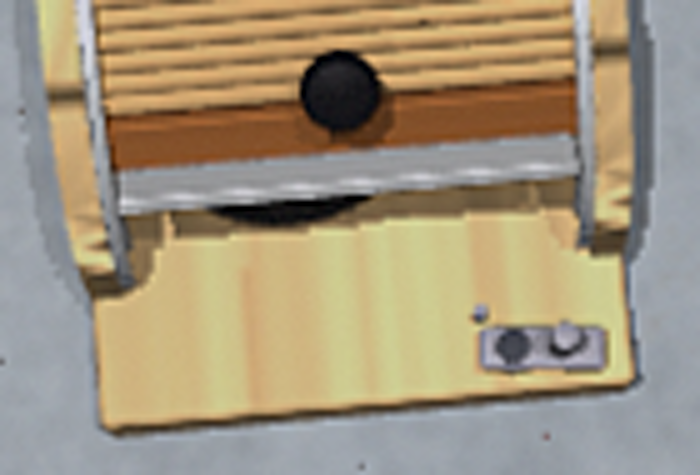

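Crop: the lip is raised and the turn-button points to -y with its pin at (332,238). The box yaw is 4.84° with its origin at (0.5836, 0.0283). From that pose the predicted pin is (0.466, -0.051), which matches the measured pin. The knob height gives tambour of about 0.74. I'll check that the waypoints are reachable, then roll the cover down.

```bash
cat >> h.py <<'E'
from scipy.spatial.transform import Rotation as Ro
YAW=4.84; O=np.array([.5836,.0283,0]); B=Ro.from_euler('z',YAW,degrees=True)
def W(p): return O+B.apply(np.array(p)/1000)
def rot(tau,flip): return (B*Ro.from_euler('y',-tau,degrees=True)*Ro.from_euler('x',180,degrees=True)*Ro.from_euler('z',180*flip,degrees=True)).as_euler('xyz',degrees=True)
def tz(tau): t=np.radians(tau);return np.array([np.sin(t),0,-np.cos(t)])
def kn(amb,tau,d=14,r=109):
    t=.349+amb
    return W(np.array([-r*np.cos(t),0,34+r*np.sin(t)])+d*tz(tau))
E
python3 - <<'E'
from h import *
A0=.74
im,P=cloud("top")
k=np.zeros((480,640),bool);k[175:202,275:302]=1;k&=(im.astype(int).sum(2)<130)&(P[...,2]>.12)
q=B.inv().apply(P[k]-O)*1000
from scipy.optimize import least_squares
s=least_squares(lambda c:np.linalg.norm(q-c,axis=1)-13.5,np.median(q,0)-[0,0,8],loss='soft_l1').x
print("knob box",s,"r",np.hypot(s[0],s[2]-34),"amb",np.arctan2(s[2]-34,-s[0])-.349)
for f in(0,1):
    print(f,[None if (j:=bot.inverse_kinematics(p,r)) is None else np.round(j).tolist() for p,r in
     [(kn(A0,20,-80),rot(20,f)),(kn(A0,20),rot(20,f)),(kn(0,45),rot(45,f)),(W([-124,-69,55]),rot(0,f)),(W([-107,-52,55]),rot(0,f))]])
E
```

```text
knob box [-4.81442221e+01  2.28479619e-02  1.26477820e+02] r 104.25935590860574 amb 0.741802569011301
0 [[-7.0, -16.0, 100.0, 4.0, 76.0, 78.0], [-6.0, -9.0, 105.0, 4.0, 65.0, 78.0], [-13.0, -28.0, 135.0, 25.0, 32.0, 56.0], [-13.0, -1.0, 102.0, -0.0, 79.0, 72.0], [-11.0, 1.0, 100.0, -0.0, 79.0, 75.0]]
1 [[-7.0, -16.0, 100.0, 4.0, 76.0, -102.0], [-6.0, -9.0, 105.0, 4.0, 65.0, -102.0], [-13.0, -28.0, 135.0, 25.0, 32.0, -124.0], [-13.0, -1.0, 102.0, 0.0, 79.0, -108.0], [-11.0, 1.0, 100.0, 0.0, 79.0, -105.0]]
```

```bash
python3 - <<'E'
from h import *
A0=.742
bot.move_ptp(kn(A0,20,-80),rot(20,0))
hand.gripper_to(.055)
bot.move_l(kn(A0,20),rate=.12)
print(bot.get_contact_force())
hand.gripper_to(.02)
print(bot.get_grip_width(),bot.get_contact_force())
for s in np.linspace(0,1,8)[1:]:
    a=A0*(1-s)-.02*s; tau=20+20*s
    bot.move_l(kn(a,tau),rot(tau,0),rate=.06)
    print(round(a,2),np.round(bot.get_contact_force(),1),round(bot.get_grip_width(),4))
print(bot.get_clock())
E
```

```text
[-0.32688725  0.67162018  0.6150679 ]
0.024733111236581787 [-1.9566401   5.84032096  2.47507096]
0.63 [-3.   4.8  1.2] 0.0249
0.52 [-2.6  5.4  0.6] 0.0251
0.42 [-1.6  6.1 -1.8] 0.0252
0.31 [ 1.6  6.7 -4.1] 0.0248
0.2 [ 4.7  7.1 -4.8] 0.0249
0.09 [ 7.   7.7 -6.2] 0.0246
-0.02 [-4.7  9.5  9.1] 0.0252
7.5667
```

```bash
python3 - <<'E'
from h import *
bot.move_l(kn(-.05,40),rate=.05)
print(np.round(bot.get_contact_force(),1))
hand.gripper_to(.055)
bot.move_l(kn(0,40,-70),rate=.15)
bot.move_ptp(W([-124,-69,180]),rot(0,0))
hand.gripper_to(.03)
bot.move_ptp(W([-250,-200,250]),rot(0,0))
im,P=cloud("top");cv2.imwrite("pics/t2.png",cv2.resize(im[150:270,210:370],None,fx=5,fy=5)[:,:,::-1])
m=np.zeros((480,640),bool);m[180:245,260:310]=1;m&=(im.astype(int).sum(2)<130)
q=B.inv().apply(P[m]-O)*1000;print(len(q),np.nanmedian(q,0),np.nanmax(q,0),np.nanmin(q,0))
print(bot.get_clock())
E
```

```text
[-14.8  10.8  19.7]
228 [-96.17595215   1.07054431  78.59621789] [-76.71604356  53.83511049  86.95576074] [-109.21696556  -28.35833098   37.0781312 ]
11.3583
```

View pics/t2.png

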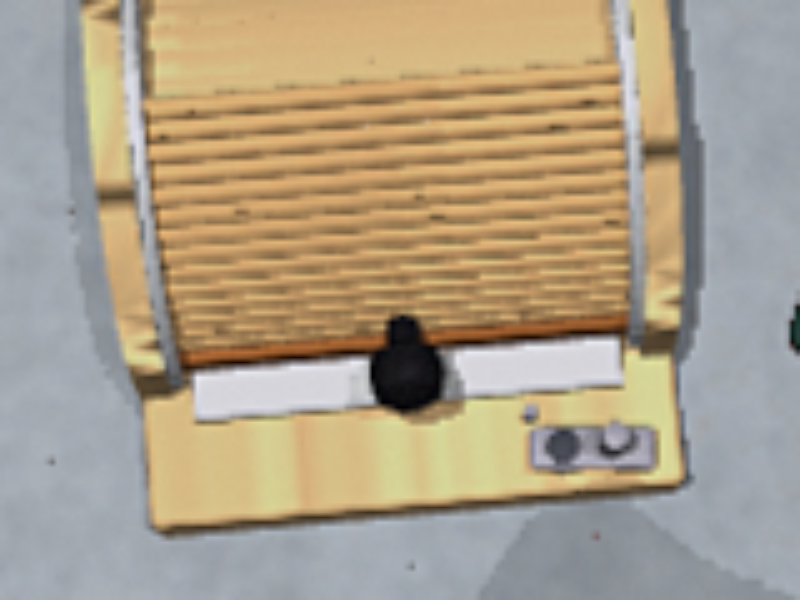

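The picture shows the cover down, with the lip flat on the sill (full-frame (264,229)) and the turn-button unchanged. I check the lip height, then turn the button.

```bash
python3 - <<'E'
from h import *
im,P=cloud("top")
w=np.zeros((480,640),bool);w[215:236,245:336]=1;w&=im.min(2)>190
q=B.inv().apply(P[w]-O)*1000;z=np.nanmedian(q[:,2]);s=q[:,0]
print("lip",len(q),z,np.nanpercentile(s,[1,50,99]))
assert z<39.5
pin=lambda a:W([-124+17*np.cos(a),-52-17*np.sin(a),55])
bot.move_ptp(pin(1.57)+[0,0,.08],rot(0,0))
bot.move_l(pin(1.57),rate=.12)
print(bot.get_contact_force())
hand.gripper_to(.005)
print(bot.get_grip_width(),bot.get_contact_force())
for a in np.linspace(1.57,-.12,9)[1:]:
    bot.move_l(pin(a),rate=.06)
    print(round(a,2),np.round(bot.get_contact_force(),1),round(bot.get_grip_width(),4))
hand.gripper_to(.03)
bot.move_l(bot.get_position()+np.array([0,0,.09]),rate=.15)
bot.move_ptp(W([-250,-200,250]),rot(0,0))
im,P=cloud("top");cv2.imwrite("pics/t3.png",cv2.resize(im[150:270,210:370],None,fx=5,fy=5)[:,:,::-1])
q=B.inv().apply((P-O).reshape(-1,3)).reshape(P.shape)*1000
m=(abs(q[...,2]-69)<4)&(q[...,0]>-145)&(q[...,0]<-95)&(q[...,1]>-90)&(q[...,1]<-25)
print("pin",m.sum(),np.median(q[m],0))
w&=(im.min(2)>190);print("lip z",np.nanmedian(q[w][:,2]))
print(bot.get_clock())
E
```

```text
lip 565 37.21775276243994 [-100.10077904  -92.16625667  -84.64265964]
[0.21983175 0.44019427 0.62690838]
0.008586447132318025 [-0.35494244  5.21825357  2.74381424]
1.36 [-6.4  3.7  7.8] 0.009
1.15 [-4.9  1.9  6.9] 0.009
0.94 [-0.1  0.8  3.2] 0.0086
0.73 [-3.  -4.7  4.3] 0.0087
0.51 [-0.6 -7.8  3.2] 0.0091
0.3 [  4.6 -10.3  -0.1] 0.0088
0.09 [  6.9 -13.   -3.4] 0.0091
-0.12 [ 12.8 -14.7  -7.2] 0.0088
pin 26 [-107.22291901  -56.35175853   69.72089771]
lip z 37.17139558449705
17.8333
```

View pics/t3.png

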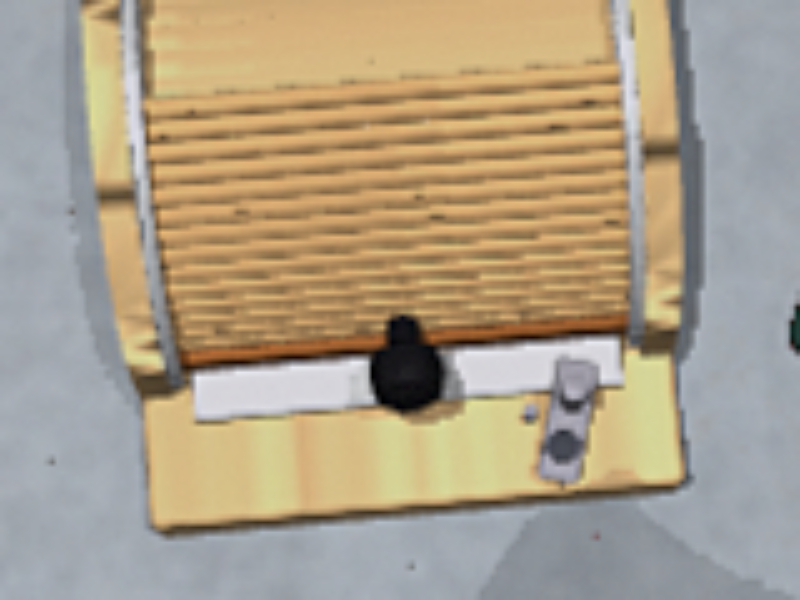

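The picture shows the nose over the lip, but the bar is still about 0.26 rad short of the stop dot at (530,413). I'll finish with a closed-finger push from the -y side.

```bash
python3 - <<'E'
from h import *
hand.gripper_to(0)
print(bot.get_grip_width())
bot.move_ptp(W([-108,-86,135]),rot(0,0))
bot.move_l(W([-108,-86,55]),rate=.12)
f0=bot.get_contact_force();print(np.round(f0,1))
y=-80
while y<=-64:
    bot.move_l(W([-108,y,55]),rate=.05)
    f=B.inv().apply(bot.get_contact_force()-f0);print(y,np.round(f,1))
    if f[1]<-16:break
    y+=1 if y>=-75 else 2
bot.move_l(W([-108,-86,55]),rate=.08)
bot.move_l(W([-108,-86,150]),rate=.15)
bot.move_ptp(W([-250,-200,250]),rot(0,0))
im,P=cloud("top");cv2.imwrite("pics/t4.png",cv2.resize(im[150:270,210:370],None,fx=5,fy=5)[:,:,::-1])
q=B.inv().apply((P-O).reshape(-1,3)).reshape(P.shape)*1000
m=(abs(q[...,2]-69)<4)&(q[...,0]>-145)&(q[...,0]<-95)&(q[...,1]>-90)&(q[...,1]<-25)
print("pin",m.sum(),np.median(q[m],0))
print(bot.get_clock())
E
```

```text
0.000622616120862794
[-0.2 -0.  -0.5]
-80 [0.4 0.1 0.6]
-78 [ 0.1  0.7 -0.1]
-76 [ 0.9 -0.8  1.3]
-74 [ 0.5 -0.5  0.8]
-73 [-0.1  0.3  1.4]
-72 [-0.6 -0.2 -0.2]
-71 [ 1.8 -2.7  0.1]
-70 [ 1.9 -2.  -0.6]
-69 [ 1.6 -1.6  1. ]
-68 [ 0.8 -0.9  2.2]
-67 [ 1.3 -3.7  1.3]
-66 [ 0.7 -5.2  1.3]
-65 [ 0.6 -7.6  0.4]
-64 [ 0.7 -9.1 -0.1]
pin 24 [-106.94546497  -51.81092286   69.45848269]
25.75
```

View pics/t4.png

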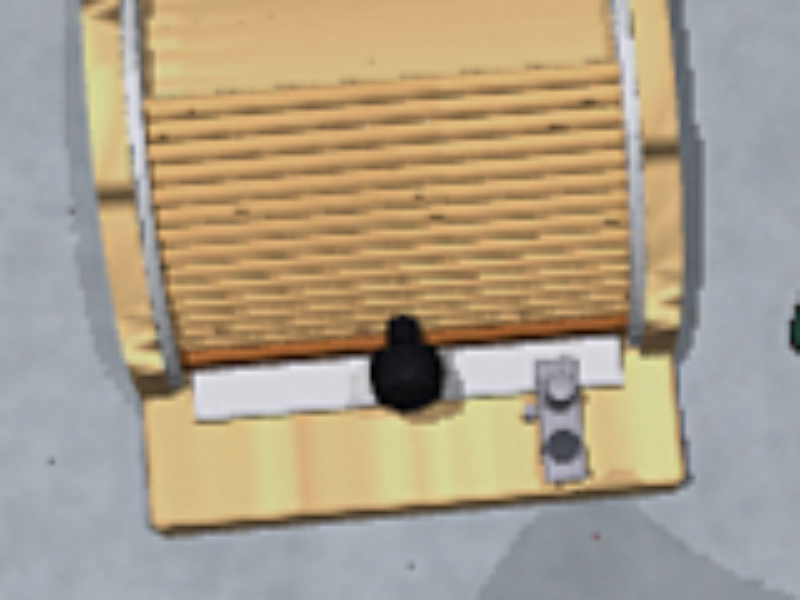

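The bar now rests against its stop dot at (530,412) and the pin is at (-107, -52), as specified. The force was rising at the stop, and the lip last measured at its shut height, so I'm handing in.

```bash
python3 -c "
from h import *
print(bot.hand_in(),bot.get_clock())"
```

```text
the job is handed in; nothing more can be done
the job is handed in; nothing more can be done
```

The roll-top is shut, with the turn-button at its stop over the lip. The arm never went near the spanner or tape measure, and I handed the job in just after 25.75 s on the robot's clock; no verdict was returned.

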